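# Clamp a harmonica comb in the tuning jig

### The job

Clamp the harmonica comb in the tuning jig: swing the dark steel strap round with a finger until it lies across the comb against its stop, and only then push the red cam lever all the way down. Push gently and do not take the strap's peg or the lever between the fingers; leave the comb in its nest and everything else on the desk where it is.

Things in the scene. Friction and masses are not known exactly. Their poses are not given: they have to be found in the camera images.
- jig: Tuning jig, fixed to the desk: aluminium base plate 135 (x) x 155 (y) x 16 mm high; origin under its centre, z up. In its frame: the strap's upright pivot axis stands at x 0, y +55 mm; a steel latch block (16 x 22 mm, from 16 to 58 mm high) at x +19, y -61 mm is the strap's stop and carries the cam lever, whose level hinge axis runs along x at y -61 mm, 51 mm high.
- strap (a joint): Angle of the dark steel clamp strap (18 mm wide, 8 mm thick, underside 31 mm above the desk, free end 120 mm from the pivot axis), turning level about its upright pivot. 0: it points along the jig's -x, off the comb; it grows as the strap swings counter-clockwise seen from above, to 1.571 where it points along the jig's -y across the comb, under the cam, against the stop. It starts between -0.35 and 0.45, turns with light friction (0.06 N m) and stays where it is left.
- strap_peg (a point): Centre of the brass peg that stands up on the strap, 70 mm from the pivot axis: 10 mm thick with a 13 mm ball on top, from 39 to 70.5 mm above the desk; this point is 53 mm above the desk. For pushing the strap.
- lever (a joint): Angle of the red cam lever. 0: it stands upright; it grows as the lever tips along the jig's -y, away from the strap's pivot, to 1.5 where it lies nearly level, fully down. It starts between 0 and 0.3, has friction (0.15 N m) and stays where it is left.
- lever_pad (a point): Point on the centre line of the cam lever's red grip, 45 mm from its hinge axis; the grip is 16 mm wide (along the jig's x), 9 mm thick and runs from 20 to 64 mm from the hinge axis.
- comb: Harmonica comb in dark wood with brass reed plate, 105 x 28 x 11 mm, loose in the jig's shallow nest on top of the base plate (its top 27 mm above the desk); origin under its centre. To be clamped, not moved.
- stand: Beechwood stand 50 x 110 x 45 mm, fixed, with three screwdrivers upright in it (tops 110 mm above the desk); origin under its centre. Bystander.
- loupe: Brass-framed folding loupe, opened flat, about 84 x 38 x 12 mm. Bystander.
- pitch_pipe: Round dark brown bakelite pitch pipe, 66 mm across, 17 mm high; origin under its centre. Bystander.
- scraper: Reed scraper lying down, ebony handle and steel blade, about 143 x 14 x 12 mm. Bystander.
- harmonica: Finished harmonica, 102 x 27 x 20 mm; origin under its centre. Bystander.
- jar: Small glass jar with brass cap, 48 mm across, 50 mm high. Bystander.
- driver0: Jeweller's screwdriver, black steel handle 11 mm across, upright in the stand at the -y end; origin at its lower tip. Bystander.
- driver1: Jeweller's screwdriver, black steel handle 11 mm across, upright in the stand in the middle; origin at its lower tip. Bystander.
- driver2: Jeweller's screwdriver, black steel handle 11 mm across, upright in the stand at the +y end; origin at its lower tip. Bystander.
Not all that is in view belongs to the job. Of the things that look like the jig, the larger one is meant.

How it is judged:
By the outcome, as a careful person would: the job done as asked, in the order asked, and still so for the second after the job is handed in, with the robot touching nothing.
It also fails if it takes over 45 s, if anything falls off the work surface, if the arm or the gripper's body presses on something with over 40 N, if the wrist force passes 120 N, or if a joint passes its speed limit or range.

### The arm

A 6-joint arm with a two-finger parallel gripper is mounted at the origin on the work surface. World frame = base frame: x ahead of the robot, y to its left, z up, the work surface at z = 0. Lengths are in m, angles in degrees, forces in N, time in s.
With the tool pointing down it reaches from about 0.35 to 0.875 m from the base axis. Payload 4.2 kg.
Tool frame: the origin (TCP) lies on the front face of the gripper's body, between the roots of the fingers; the fingertips stand 70 mm ahead of it and the grasp point (between the pads) lies 51 mm ahead of it; z points along the fingers, y is the line along which they close (so a half turn about z gives the same grasp; the last joint's range is limited). The gripper opens to 87 mm and grips with 3 to 60 N. Pads are 19 mm wide; open, the fingers measure 117 mm over their backs; the gripper's body (75 mm by 190 mm) begins 51 mm behind the grasp point.
Start: joints at [-52.907, 22.042, 0.453, 0, -68.411, -14.817], TCP at [0.237, -0.578, 0.292] pointing down, gripper open.
Joint ranges: [-179.83, 179.83], [-69.29, 118.12], [-61.27, 80.66], [-181.25, 117.63], [-171.15, -9.14], [-177.46, 177.46]. Speed limits (degrees/s): [159.86, 159.86, 180, 180, 180, 180].

### API

Orientations are given as a 3x3 rotation matrix whose columns are the frame's x, y, z axes.
In Python, from station import r gives the robot as it stands.
- The arm moves only by the shell command python3 -m pendant 'ROWS' [OPENING]. ROWS is JSON, a list of rows, each a list of 2 entries, a list of its own where there are three numbers: the shift along the tool's x, y, z in mm, then the turn, a rotation vector about the tool's x, y, z in rad. A call has 1 to 10 rows; each row is the pose to reach, as a shift and turn from the pose commanded when the call began, along the tool's axes at that moment; what a row does not reach only later rows make up. A row lasts 1/10 s, in which the tool goes at most 50 mm and 8.59 degrees, less where a joint would pass 70% of its speed; a pose out of reach is approached as far as the arm can. A call with a gripper value outside its range is refused whole. OPENING is the opening, from 0 (shut) to 1 (fully open), set as the call begins (- or left out, the last holds). The fingers move at their own pace and stop on an object; the grip force is fixed at half the most. Time passes only in rows, so rows that repeat a pose let the fingers close. It gives the time, the measured TCP pose, the force, the opening and the grip force at its end, in the units of the state.
- r.sense(): the state, without advancing time (a new reading comes with each control period).
- r.capture(name): name is "scene" or "top"; returns a dict with "frame" (480x640x3 uint8, red, green, blue), "vertical_fov" (degrees; the focal length in pixels is half the picture's height over the tangent of half this angle, whatever the lens; pixels are square), "cx", "cy" (the principal point, pixels), "rvec" (rotation vector, rad) and "tvec" (3), from world to camera coordinates, as OpenCV has them. Camera axes: x right, y down, z forward; pixel columns grow to the right and rows downward; lengths in m; the calibration is good to about 2 mm. A picture is of the moment at which its call begins. There is no depth.
- r.finish_job(): hands the job in; it is judged then, once.
The state is a dict: "time_s": time; "joints": joint angles; "joint_velocities": joint speeds; "effort": joint torques, N m; "tcp_pos": TCP position; "ee_rot": TCP orientation; "wrist_force": force on the tool from outside, world axes, zero at the start; "moment": the same for the moment, N m; "gripper_width": opening from 0.0 (shut) to 1.0 (fully open); "gripper_force": force on a finger pad.
Only numpy, scipy, OpenCV 4.12 (cv2) and the standard library are available. Lean on these libraries where they do the work, as an engineer would, in place of code of your own. Each camera call takes 0.05 s, during which the arm holds its last target. There are 200 camera calls.

## Working session

There is one attempt and no reset: what is moved stays moved. The work goes in short steps, Python scripts to look and compute and a shell command to move; the robot and the scene stay as the last step left them, time stands still between calls to the robot, and variables do not carry over. Pictures are saved under pics/ and viewed, at most 10 in all, crops included, and the job is handed in when it is done.

```bash
mkdir -p pics; ls; cat > h.py <<'E'
import numpy as np, cv2
from station import r
def cam(n):
    c=r.capture(n); f=240/np.tan(np.radians(c["vertical_fov"])/2)
    c["K"]=np.array([[f,0,c["cx"]],[0,f,c["cy"]],[0,0,1]]); c["R"]=cv2.Rodrigues(np.array(c["rvec"],float))[0]; c["t"]=np.array(c["tvec"],float).ravel()
    return c
def ray(c,u,v,z):
    d=c["R"].T@np.linalg.inv(c["K"])@[u,v,1]; o=-c["R"].T@c["t"]
    return o+d*(z-o[2])/d[2]
def proj(c,p):
    q=c["K"]@(c["R"]@np.array(p,float)+c["t"]); return q[:2]/q[2]
def save(c,n): cv2.imwrite("pics/"+n+".png",c["frame"][:,:,::-1])
E
python3 - <<'E'
from h import *
for n in("top","scene"):
    c=cam(n); save(c,n+"0"); print(n,c["K"][0,0],-c["R"].T@c["t"])
s=r.sense();print(s["tcp_pos"],np.round(s["ee_rot"],3),s["time_s"])
E
```

```text
pics
top 532.1733869212092 [0.37349054 0.01292855 1.39152713]
scene 575.7313096887837 [0.98904094 0.73294828 0.87511734]
[ 0.23679279 -0.57797001  0.29126682] [[-0.925 -0.379 -0.001]
 [-0.379  0.925  0.002]
 [ 0.     0.002 -1.   ]] 0.1
```

View pics/top0.png

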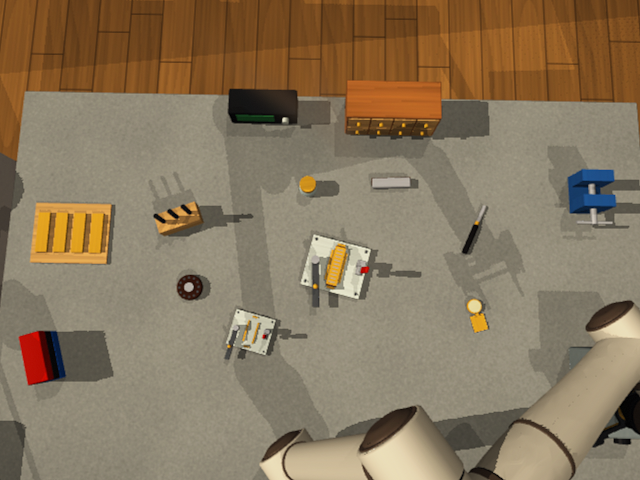

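View pics/scene0.png

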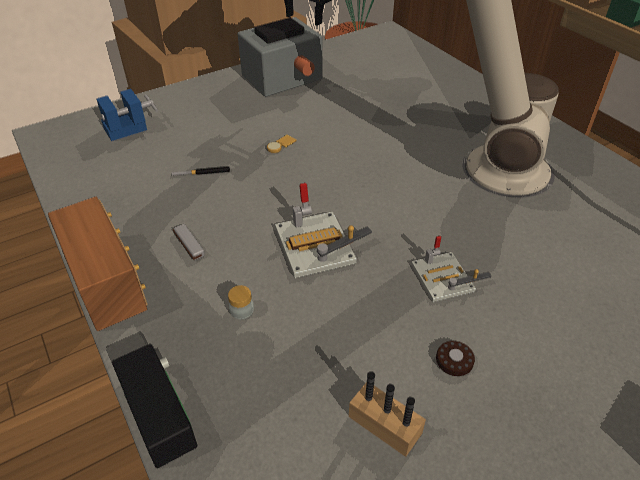

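Two candidates for the jig in the top view: the one at (337,267) and the one at (251,332). The first is larger and has a peg and comb at full size, so it fits. I'll confirm that in an enlarged crop and measure it.

```bash
python3 - <<'E'
from h import *
t=cam("top");s=cam("scene")
a=cv2.resize(t["frame"][225:315,285:385],(500,450),interpolation=cv2.INTER_CUBIC)
b=cv2.resize(s["frame"][175:285,265:375][:, :66+44],(300,300),interpolation=cv2.INTER_CUBIC)
o=np.zeros((450,800,3),np.uint8);o[:,:500]=a;o[:300,500:]=b
cv2.imwrite("pics/crop1.png",o[:,:,::-1])
hsv=cv2.cvtColor(t["frame"],cv2.COLOR_RGB2HSV)
m=((hsv[...,2]>165)&(hsv[...,1]<45)).astype(np.uint8)
for nm,x0,x1,y0,y1 in(("big",290,385,225,310),("small",220,285,300,365)):
    mm=np.zeros_like(m);mm[y0:y1,x0:x1]=m[y0:y1,x0:x1]
    box=cv2.minAreaRect(cv2.findNonZero(mm)); P=np.array([ray(t,*p,.016) for p in cv2.boxPoints(box)])
    print(nm,np.round(cv2.boxPoints(box)),P.round(4).tolist(),"sides",[round(np.linalg.norm(P[i]-P[i-1]),4) for i in range(4)],"c",P.mean(0))
for n,c in(("top",t),("scene",s)):
    h=cv2.cvtColor(c["frame"],cv2.COLOR_RGB2HSV)
    red=(((h[...,0]<5)|(h[...,0]>174))&(h[...,1]>170)&(h[...,2]>90)).astype(np.uint8)
    k,_,st,ce=cv2.connectedComponentsWithStats(red)
    for i in range(1,k):
        if st[i,4]>15: print(n,"red",st[i],ce[i])
E
```

```text
big [[300. 283.]
 [313. 234.]
 [371. 249.]
 [358. 299.]] [[0.4965, 0.0717, 0.016], [0.6282, 0.0404, 0.016], [0.5901, -0.1125, 0.016], [0.4596, -0.079, 0.016]] sides [np.float64(0.1551), np.float64(0.1354), np.float64(0.1575), np.float64(0.1348)] c [ 0.54361346 -0.0198407   0.016     ]
small [[225. 343.]
 [236. 308.]
 [275. 320.]
 [264. 355.]] [[0.3416, 0.2563, 0.016], [0.4292, 0.2337, 0.016], [0.4011, 0.1324, 0.016], [0.314, 0.156, 0.016]] sides [np.float64(0.104), np.float64(0.0905), np.float64(0.1051), np.float64(0.0902)] c [0.37148293 0.19461519 0.016     ]
top red [361 266   8   7  46] [364.47826087 269.39130435]
top red [  19  331   29   54 1031] [ 33.06692532 357.85160039]
scene red [300 183   8  19 121] [303.75206612 192.17355372]
scene red [435 236   6  12  50] [437.72 241.42]
```

View pics/crop1.png

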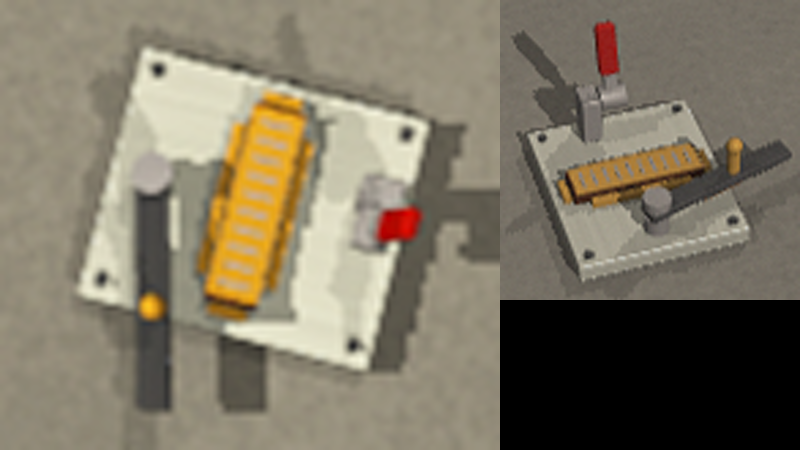

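The crop shows the larger jig with plate sides of 135 x 155 mm, matching the description (the other is 90 x 104). The strap pivot is at top (315,259), the peg ball at top (315,286) and scene (351,229), and the red lever at top (364,269), standing at the jig's -y end.

```bash
python3 - <<'E'
from h import *
t=cam("top");s=cam("scene")
def brass(c,x0,y0,w):
    p=cv2.cvtColor(c["frame"],cv2.COLOR_RGB2HSV)[y0-w:y0+w+1,x0-w:x0+w+1]
    m=((p[...,0]>10)&(p[...,0]<28)&(p[...,1]>140)&(p[...,2]>90)); v,u=np.nonzero(m); return u.mean()+x0-w,v.mean()+y0-w,m.sum(),v.min()+y0-w
bt=brass(t,315,286,4); bs=brass(s,351,229,7); print(bt,bs)
peg=ray(t,bt[0],bt[1],.064); print("peg top",peg,"peg scene",ray(s,bs[0],bs[3]+2.5,.064))
y=np.deg2rad(-13.55); X=np.array([np.cos(y),np.sin(y),0]);Y=np.array([-np.sin(y),np.cos(y),0]);c=np.array([.5436,-.0198,0])
piv=c+.055*Y; d=peg[:2]-piv[:2]; print("pivot",piv,"px",proj(t,piv+[0,0,.045]),"r",np.linalg.norm(d),"a",np.arctan2(-d@Y[:2],-d@X[:2]))
hg=c+.019*X-.061*Y+[0,0,.051];print("hinge",hg,"tops")
for a in(0,.1,.2,.3):
    q=hg+.042*(np.cos(a)*np.array([0,0,1])-np.sin(a)*Y);print(a,proj(t,q),proj(s,q))
E
```

```text
(np.float64(314.90909090909093), np.float64(285.90909090909093), np.int64(22), np.int64(284)) (np.float64(350.55102040816325), np.float64(230.6734693877551), np.int64(49), np.int64(226))
peg top [0.48673988 0.0313354  0.064     ] peg scene [0.48813524 0.03172965 0.064     ]
pivot [0.55648616 0.03366912 0.        ] px [314.66629005 259.22947277] r 0.0697853091910478 a 0.2699398296094009
hinge [ 0.54777923 -0.0835537   0.051     ] tops
0 [361.97764658 261.01407699] [296.84654993 196.78080124]
0.1 [363.62497923 261.45286493] [296.2894961 195.6373762]
0.2 [365.24188779 261.90941326] [295.74731561 194.66351968]
0.3 [366.81073884 262.37871573] [295.22560658 193.86812839]
```

The peg agrees in both views (radius 69.8 mm from the pivot, strap angle about 0.27). The lever's pixels put it at jig x≈0, over the strap's end position. I'll fly over behind the peg with the gripper shut.

```bash
python3 -m pendant '[[[-48,50,0],[0,0,0.04]],[[-96,100,0],[0,0,0.08]],[[-143,150,0],[0,0,0.12]],[[-190,200,0],[0,0,0.16]],[[-238,250,0],[0,0,0.2]],[[-286,300,0],[0,0,0.24]],[[-333,350,0],[0,0,0.28]],[[-381,400,20],[0,0,0.3]],[[-428,450,40],[0,0,0.33]],[[-476,499,70],[0,0,0.356]]]' 0
python3 -m pendant '[[[0,0,0],[0,0,0]]]'
cat > st.py <<'E'
from h import *
s=r.sense();R=np.array(s["ee_rot"]);p=np.array(s["tcp_pos"])
print(s["time_s"],"tcp",p.round(4),"yaw_y",np.degrees(np.arctan2(R[1,1],R[0,1])).round(2),"tilt",R[:,2].round(3),"F",np.round(s["wrist_force"],2),"w",s["gripper_width"],"j6",s["joints"][5])
E
python3 st.py
```

```text
time_s: 1.3
tcp_pos: [0.4186, -0.1126, 0.2687]
ee_rot: [[-0.999, -0.032, 0.003], [-0.032, 0.999, 0.0], [-0.003, -0.0, -1.0]]
wrist_force: [1.3, -1.5, 0.5]
gripper_width: 0.169
gripper_force: 0.0
time_s: 1.4
tcp_pos: [0.4191, -0.1105, 0.2671]
ee_rot: [[-0.999, -0.04, -0.001], [-0.04, 0.999, 0.001], [0.001, 0.001, -1.0]]
wrist_force: [0.0, -1.2, -1.3]
gripper_width: 0.085
gripper_force: 0.0
1.4 tcp [ 0.4191 -0.1105  0.2671] yaw_y 92.28 tilt [-0.001  0.001 -1.   ] F [ 0.04 -1.22 -1.35] w 0.08464090689538864 j6 -94.53356682103954
```

```bash
python3 -m pendant '[[[-19,43,15],[0,0,0]],[[-38,86,30],[0,0,0]],[[-57,129,45],[0,0,0]],[[-76,172,60],[0,0,0]],[[-76,172,67],[0,0,0]],[[-76,172,67],[0,0,0]],[[-76,172,67],[0,0,0]]]' 0
python3 st.py
python3 - <<'E'
from h import *
t=cam("top");s=cam("scene")
a=cv2.resize(t["frame"][220:320,280:390],(440,400));b=cv2.resize(s["frame"][130:290,265:405],(350,400))
cv2.imwrite("pics/c2.png",np.hstack([a,b])[:,:,::-1])
E
```

```text
time_s: 2.1
tcp_pos: [0.488, 0.0588, 0.201]
ee_rot: [[-0.999, -0.032, -0.001], [-0.032, 0.999, -0.0], [0.001, -0.0, -1.0]]
wrist_force: [-0.3, 0.4, 0.1]
gripper_width: 0.007
gripper_force: 0.0
2.1 tcp [0.488  0.0588 0.201 ] yaw_y 91.83 tilt [-0.001 -0.    -1.   ] F [-0.29  0.43  0.11] w 0.007151572224239709 j6 -114.02201885249025
```

View pics/c2.png

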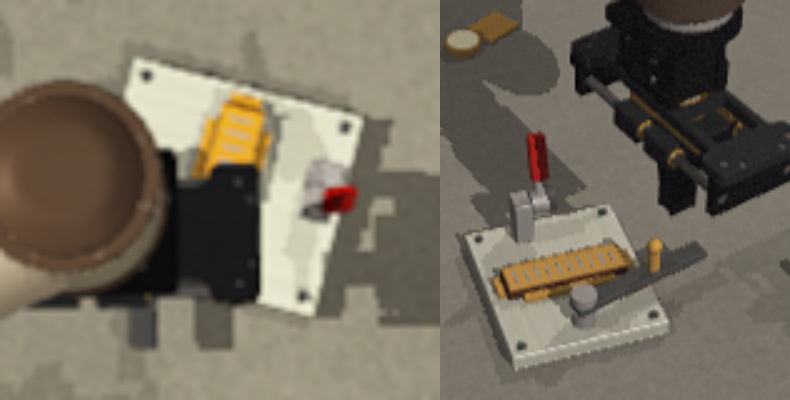

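The gripper is shut above and on the +y side of the peg, and its long body lies along tool y. I'll descend so the tips are at z≈55 mm, which keeps the body clear above the lever top.

```bash
python3 -m pendant '[[[0,0,0],[0,0,0]],[[-2,2,25],[0,0,0]],[[-3,3,50],[0,0,0]],[[-3,3,70],[0,0,0]],[[-3,3,76],[0,0,0]],[[-3,3,76],[0,0,0]],[[-3,3,76],[0,0,0]]]' 0
python3 st.py
cat > arc.py <<'E'
from h import *
import sys
s=r.sense();R=np.array(s["ee_rot"]);p=np.array(s["tcp_pos"]);piv=np.array([.5565,.0335,p[2]])
q=R.T@(piv-p);print("q",q.round(4))
for d in np.arange(1,11)*float(sys.argv[1]):
    Z=cv2.Rodrigues(np.array([0,0,-np.radians(d)]))[0]; print("[%.0f %.0f 0] %.3f"%(*((q-Z@q)[:2]*1000),-np.radians(d)))
E
python3 arc.py 4
```

```text
time_s: 2.9
tcp_pos: [0.4919, 0.0628, 0.126]
ee_rot: [[-0.999, -0.033, 0.002], [-0.033, 0.999, 0.001], [-0.002, 0.001, -1.0]]
wrist_force: [-0.3, 1.4, 0.2]
gripper_width: 0.004
gripper_force: 0.0
2.9 tcp [0.4919 0.0628 0.126 ] yaw_y 91.87 tilt [ 0.002  0.001 -1.   ] F [-0.26  1.43  0.16] w 0.004333815789073721 j6 -114.23402908215999
q [-0.0636 -0.0314  0.0001]
[2 -5 0] -0.070
[4 -9 0] -0.140
[5 -14 0] -0.209
[6 -19 0] -0.279
[7 -24 0] -0.349
[7 -29 0] -0.419
[7 -34 0] -0.489
[7 -39 0] -0.559
[6 -43 0] -0.628
[5 -48 0] -0.698
```

```bash
python3 -m pendant '[[[0,-4,0],[0,0,0]],[[0,-8,0],[0,0,0]],[[1.5,-12.5,0],[0,0,-0.07]],[[2.6,-17,0],[0,0,-0.14]],[[3.5,-22,0],[0,0,-0.21]],[[4,-26.5,0],[0,0,-0.28]],[[4.2,-31,0],[0,0,-0.35]],[[4,-36,0],[0,0,-0.42]],[[3.5,-40.7,0],[0,0,-0.49]]]' 0
python3 st.py; python3 arc.py 4
python3 - <<'E'
from h import *
s=cam("scene")
cv2.imwrite("pics/c3.png",cv2.resize(s["frame"][130:290,245:405],(500,500))[:,:,::-1])
E
```

```text
time_s: 3.8
tcp_pos: [0.4889, 0.0217, 0.1254]
ee_rot: [[-0.865, -0.501, 0.0], [-0.501, 0.865, 0.0], [-0.0, 0.0, -1.0]]
wrist_force: [-0.9, 0.6, 0.3]
gripper_width: 0.005
gripper_force: 0.6
3.8 tcp [0.4889 0.0217 0.1254] yaw_y 120.1 tilt [ 0.  0. -1.] F [-0.95  0.55  0.34] w 0.004518779193697258 j6 -81.47476550560866
q [-0.0644 -0.0237  0.    ]
[1 -5 0] -0.070
[3 -9 0] -0.140
[4 -14 0] -0.209
[4 -19 0] -0.279
[4 -23 0] -0.349
[4 -28 0] -0.419
[4 -33 0] -0.489
[3 -38 0] -0.559
[2 -42 0] -0.628
[0 -47 0] -0.698
```

View pics/c3.png

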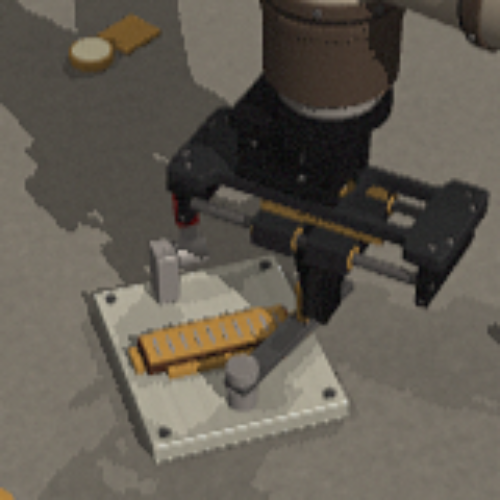

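The strap follows the finger, with force around 1 N. I'll continue round 3 mm higher for extra clearance over the lever.

```bash
python3 -m pendant '[[[1,-5,-1],[0,0,-0.07]],[[3,-9,-2],[0,0,-0.14]],[[4,-14,-3],[0,0,-0.21]],[[4,-19,-3],[0,0,-0.28]],[[4,-23,-3],[0,0,-0.35]],[[4,-28,-3],[0,0,-0.42]],[[4,-33,-3],[0,0,-0.49]],[[3,-38,-3],[0,0,-0.56]],[[2,-42,-3],[0,0,-0.63]],[[0,-47,-3],[0,0,-0.7]]]' 0
python3 st.py; python3 arc.py 2
python3 - <<'E'
from h import *
s=cam("scene")
cv2.imwrite("pics/c4.png",cv2.resize(s["frame"][130:290,245:405],(500,500))[:,:,::-1])
E
```

```text
time_s: 4.85
tcp_pos: [0.5117, -0.0192, 0.1281]
ee_rot: [[-0.34, -0.94, -0.002], [-0.94, 0.34, -0.0], [0.001, 0.002, -1.0]]
wrist_force: [-1.2, -0.0, -0.2]
gripper_width: 0.008
gripper_force: 0.7
4.85 tcp [ 0.5117 -0.0192  0.1281] yaw_y 160.12 tilt [-0.002 -0.    -1.   ] F [-1.2  -0.04 -0.22] w 0.007606182176517737 j6 -35.89237430298278
q [-0.0648 -0.0242 -0.0001]
[1 -2 0] -0.035
[2 -5 0] -0.070
[2 -7 0] -0.105
[3 -9 0] -0.140
[3 -12 0] -0.175
[4 -14 0] -0.209
[4 -16 0] -0.244
[4 -19 0] -0.279
[4 -21 0] -0.314
[4 -24 0] -0.349
```

View pics/c4.png

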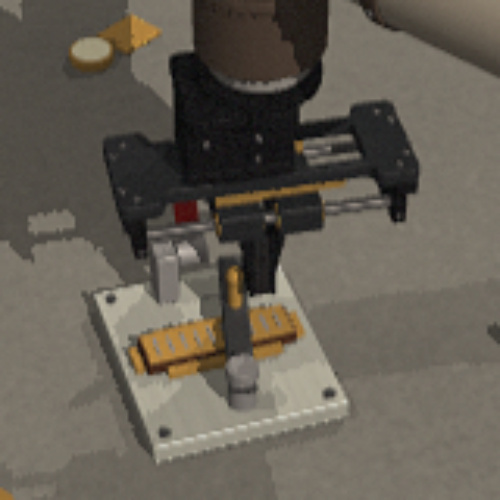

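The strap now lies over the comb, a few degrees short of the stop. I'll go on slowly and watch the force.

```bash
python3 -m pendant '[[[0.5,-1.2,0],[0,0,-0.018]],[[1,-2.4,0],[0,0,-0.035]],[[1.5,-3.6,0],[0,0,-0.053]],[[1.8,-4.8,0],[0,0,-0.07]],[[2,-6,0],[0,0,-0.088]],[[2.3,-7,0],[0,0,-0.105]],[[2.3,-7,0],[0,0,-0.105]]]' 0
python3 st.py; python3 arc.py 1|head -5
```

```text
time_s: 5.6
tcp_pos: [0.5185, -0.0232, 0.1279]
ee_rot: [[-0.24, -0.971, 0.0], [-0.971, 0.24, 0.0], [-0.0, -0.0, -1.0]]
wrist_force: [-0.7, -1.1, 0.3]
gripper_width: 0.005
gripper_force: 0.4
5.6 tcp [ 0.5185 -0.0232  0.1279] yaw_y 166.1 tilt [ 0.  0. -1.] F [-0.73 -1.09  0.35] w 0.004759541975677272 j6 -29.270422676176448
q [-0.0642 -0.0233  0.    ]
[0 -1 0] -0.017
[1 -2 0] -0.035
[1 -3 0] -0.052
[1 -5 0] -0.070
```

```bash
python3 -m pendant '[[[0,-0.7,0],[0,0,0]],[[0,-1.4,0],[0,0,0]],[[0,-2,0],[0,0,0]],[[0,-2,0],[0,0,0]]]' 0;python3 -m pendant '[[[0,-0.7,0],[0,0,0]],[[0,-1.4,0],[0,0,0]],[[0,-1.4,0],[0,0,0]]]' 0
```

```text
time_s: 6.0
tcp_pos: [0.5203, -0.0237, 0.1279]
ee_rot: [[-0.241, -0.971, -0.0], [-0.971, 0.241, 0.0], [-0.0, 0.0, -1.0]]
wrist_force: [-0.5, -0.8, -1.0]
gripper_width: 0.004
gripper_force: 0.4
time_s: 6.3
tcp_pos: [0.5217, -0.024, 0.1279]
ee_rot: [[-0.241, -0.971, 0.0], [-0.971, 0.241, 0.0], [-0.0, -0.0, -1.0]]
wrist_force: [-1.0, 0.0, -0.7]
gripper_width: 0.007
gripper_force: 0.4
```

```bash
python3 -m pendant '[[[0,-0.7,0],[0,0,0]],[[0,-1.4,0],[0,0,0]],[[0,-1.4,0],[0,0,0]]]' 0|grep -E "pos|force";python3 -m pendant '[[[0,-0.7,0],[0,0,0]],[[0,-1.4,0],[0,0,0]],[[0,-1.4,0],[0,0,0]]]' 0|grep -E "pos|force"
python3 - <<'E'
from h import *
s=cam("scene")
cv2.imwrite("pics/c5.png",cv2.resize(s["frame"][190:280,265:355],(600,600),interpolation=cv2.INTER_CUBIC)[:,:,::-1])
E
```

```text
tcp_pos: [0.5231, -0.0244, 0.1279]
wrist_force: [-1.9, -0.6, -0.4]
gripper_force: 0.4
tcp_pos: [0.5245, -0.0247, 0.1279]
wrist_force: [-1.1, 0.7, -0.7]
gripper_force: 0.4
```

View pics/c5.png

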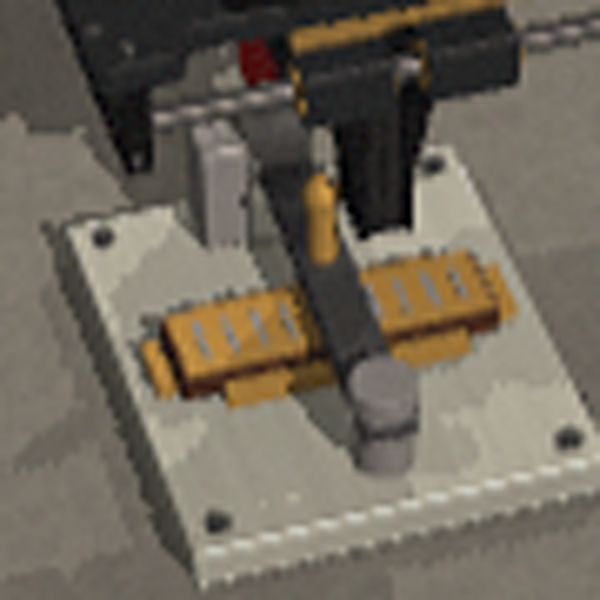

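The strap is nearly parallel to the jig's y, with a small gap left to the latch block at crop (250,200). I'll keep pushing in small steps.

```bash
for i in 1 2; do python3 -m pendant '[[[0,-0.7,0],[0,0,0]],[[0,-1.4,0],[0,0,0]],[[0,-1.4,0],[0,0,0]]]' 0|grep -E "pos|force"; done
```

```text
tcp_pos: [0.5258, -0.025, 0.1279]
wrist_force: [-1.0, 0.1, 0.3]
gripper_force: 0.4
tcp_pos: [0.5269, -0.0254, 0.1279]
wrist_force: [-1.8, -0.6, 0.5]
gripper_force: 0.8
```

```bash
for i in 1 2; do python3 -m pendant '[[[0,-0.7,0],[0,0,0]],[[0,-1.4,0],[0,0,0]],[[0,-1.4,0],[0,0,0]]]' 0|grep -E "pos|force"; done
```

```text
tcp_pos: [0.5273, -0.0256, 0.1277]
wrist_force: [-5.3, 1.5, 2.1]
gripper_force: 2.6
tcp_pos: [0.5277, -0.0258, 0.1277]
wrist_force: [-8.0, 3.6, 5.4]
gripper_force: 4.2
```

The force rises to about 9 N while the position stalls, so the strap is at its stop. Backing off, I'll check the strap, then set the shut fingertips on the pivot side of the lever.

```bash
python3 -m pendant '[[[0,10,0],[0,0,0]],[[0,22,0],[0,0,0]],[[0,22,-20],[0,0,0]],[[0,22,-41],[0,0,0]],[[0,22,-80],[0,0,0]],[[0,60,-110],[0,0,0]],[[-30,90,-110],[0,0,0]],[[-60,110,-110],[0,0,0]],[[-60,110,-110],[0,0,0]],[[-60,110,-110],[0,0,0]]]' 0 | grep -E "time|pos|force"
python3 - <<'E'
from h import *
t=cam("top");s=cam("scene")
a=cv2.resize(t["frame"][225:315,295:385],(400,400),interpolation=cv2.INTER_CUBIC);b=cv2.resize(s["frame"][175:285,265:375],(400,400),interpolation=cv2.INTER_CUBIC)
cv2.imwrite("pics/c6.png",np.hstack([a,b])[:,:,::-1])
for n,c in(("top",t),("scene",s)):
    h=cv2.cvtColor(c["frame"],cv2.COLOR_RGB2HSV)
    red=(((h[...,0]<5)|(h[...,0]>174))&(h[...,1]>170)&(h[...,2]>90)).astype(np.uint8)
    k,_,st,ce=cv2.connectedComponentsWithStats(red)
    for i in range(1,k):
        if st[i,4]>15:
            p=ray(c,*ce[i],.0915)-[.5436,-.0198,0]; y=np.deg2rad(-13.55)
            print(n,ce[i],"jig",p[0]*np.cos(y)+p[1]*np.sin(y),-p[0]*np.sin(y)+p[1]*np.cos(y))
E
```

```text
time_s: 9.15
tcp_pos: [0.4372, 0.0593, 0.2384]
wrist_force: [-0.5, -0.4, -0.5]
gripper_force: 0.0
top [364.42222222 269.46666667] jig 0.00041651661010354626 -0.07192254749282705
top [ 33.11679537 357.86776062] jig -0.4063762021190777 0.6434433040716621
scene [303.75206612 192.20661157] jig 0.0003628844931287713 -0.07251833115112123
scene [437.72 241.42] jig -0.2017236450548131 0.15085578094047117
```

View pics/c6.png

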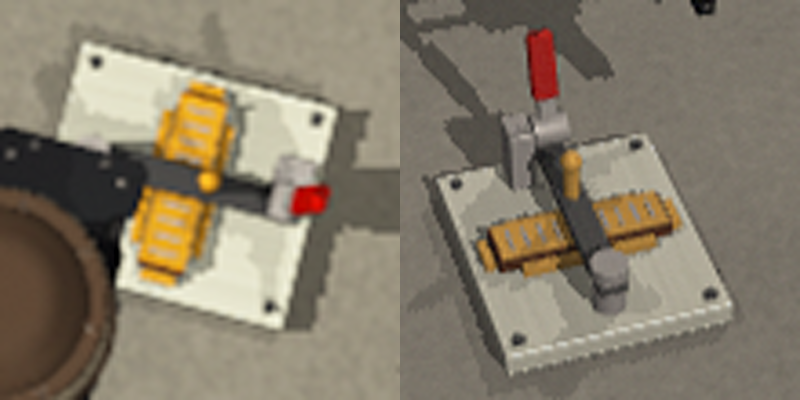

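The strap lies across the comb against the latch block and stays there, and the comb is undisturbed. Both views put the lever grip at jig (0, -72) mm, so the lever angle is about 0.27.

```bash
python3 -m pendant '[[[24,-30,0],[0,0,0]],[[48,-60,0],[0,0,0]],[[72,-90,0],[0,0,0]],[[97,-122,20],[0,0,0]],[[97,-122,50],[0,0,0]],[[97,-122,70],[0,0,0]],[[97,-122,70],[0,0,0]],[[97,-122,70],[0,0,0]]]' 0
python3 - <<'E'
from h import *
p=np.array(r.sense()["tcp_pos"])-[.5436,-.0198,0]; y=np.deg2rad(-13.55); print("jig",p[0]*np.cos(y)+p[1]*np.sin(y),-p[0]*np.sin(y)+p[1]*np.cos(y),"tip z",p[2]-.07)
E
```

```text
time_s: 10.05
tcp_pos: [0.5329, -0.0657, 0.1679]
ee_rot: [[-0.242, -0.97, -0.0], [-0.97, 0.242, -0.001], [0.001, 0.0, -1.0]]
wrist_force: [0.8, 0.7, -0.5]
gripper_width: 0.007
gripper_force: 0.0
jig 0.00033017634373025406 -0.0471472444818458 tip z 0.09789345329243221
```

```bash
python3 -m pendant '[[[7,0,0],[0,0,0]],[[11,0,0],[0,0,0]],[[14.3,0,0],[0,0,0]],[[18,0,1],[0,0,0]],[[21,0,2],[0,0,0]],[[24.5,0,3.3],[0,0,0]],[[28,0,5],[0,0,0]],[[31,0,7],[0,0,0]],[[34,0,9],[0,0,0]],[[39,0,13.5],[0,0,0]]]' 0 | grep -E "pos|force"
python3 - <<'E'
from h import *
s=cam("scene")
cv2.imwrite("pics/c7.png",cv2.resize(s["frame"][150:270,245:365],(500,500))[:,:,::-1])
E
```

```text
tcp_pos: [0.5235, -0.1031, 0.1547]
wrist_force: [1.0, -0.1, 3.7]
gripper_force: 1.9
```

View pics/c7.png

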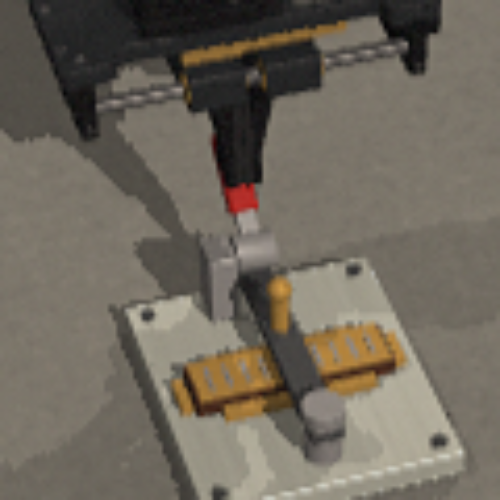

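The fingertips are tipping the lever at about 4 N, and the strap and comb are unmoved. I'll continue down the arc.

```bash
python3 -m pendant '[[[2.3,0,2.7],[0,0,0]],[[4.6,0,5.5],[0,0,0]],[[6.5,0,8.6],[0,0,0]],[[8.5,0,12],[0,0,0]],[[9.8,0,15],[0,0,0]],[[11,0,18.3],[0,0,0]],[[12,0,21.5],[0,0,0]],[[12.8,0,24],[0,0,0]]]' 0 | grep -E "pos|force"
python3 -m pendant '[[[0,0,0.7],[0,0,0]],[[0,0,1.4],[0,0,0]],[[0,0,1.4],[0,0,0]]]' 0 | grep -E "pos|force"
```

```text
tcp_pos: [0.52, -0.1153, 0.13]
wrist_force: [0.8, -0.6, 4.2]
gripper_force: 1.7
tcp_pos: [0.5198, -0.1151, 0.1288]
wrist_force: [1.0, -1.1, 2.3]
gripper_force: 1.2
```

```bash
for i in 1 2; do python3 -m pendant '[[[0,0,0.7],[0,0,0]],[[0,0,1.4],[0,0,0]],[[0,0,1.4],[0,0,0]]]' 0 | grep -E "pos|force"; done
```

```text
tcp_pos: [0.5199, -0.1151, 0.1283]
wrist_force: [-1.1, -1.3, 7.8]
gripper_force: 3.8
tcp_pos: [0.5199, -0.1152, 0.128]
wrist_force: [-3.5, -0.5, 14.3]
gripper_force: 6.9
```

The lever is at its end stop: the tips are at 58 mm, as computed for 1.5 rad, and the force is rising. I'll retreat straight up and check.

```bash
python3 -m pendant '[[[0,0,-10],[0,0,0]],[[0,0,-40],[0,0,0]],[[0,0,-80],[0,0,0]],[[0,30,-110],[0,0,0]],[[0,70,-110],[0,0,0]],[[0,110,-110],[0,0,0]],[[0,140,-110],[0,0,0]],[[0,140,-110],[0,0,0]],[[0,140,-110],[0,0,0]]]' 0 | grep -E "time|pos|force"
python3 - <<'E'
from h import *
t=cam("top");s=cam("scene")
a=cv2.resize(t["frame"][225:315,295:385],(400,400),interpolation=cv2.INTER_CUBIC);b=cv2.resize(s["frame"][175:285,265:375],(400,400),interpolation=cv2.INTER_CUBIC)
cv2.imwrite("pics/c8.png",np.hstack([a,b])[:,:,::-1])
E
```

```text
time_s: 13.7
tcp_pos: [0.3837, -0.0812, 0.2363]
wrist_force: [0.6, -0.3, 0.4]
gripper_force: 0.0
```

View pics/c8.png

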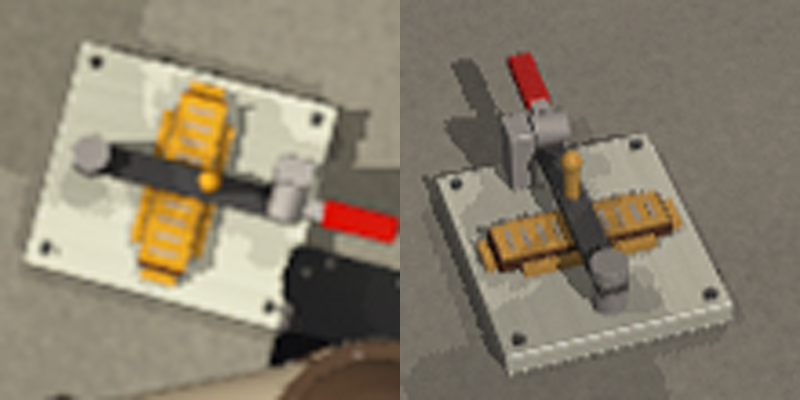

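The lever lies level (top crop 320–400, 220), the strap is across the comb against its block, and the robot is clear. Handing in.

```bash
python3 -c "
from station import r
print(r.finish_job())"
```

```text
the job is handed in; nothing more can be done
None
```

I swung the strap round against its stop, then pushed the cam lever fully down; the last pictures show the comb still in its nest and the arm clear, and the job was handed in at about 14 s.

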